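Lay four motor rotors in the V-cradles cut for their lengths

TASK

Lay each of the four motor rotors in the V-cradle made for its length, ready for the run-out check: the shaft stub at each end resting in a V notch and the thick core hanging level between the two uprights. Lower them in rather than dropping them, and leave the torch and the hex key set where they lie.

Things in the scene. Friction and masses are not known exactly. Their poses are not given: they have to be found in the camera images.
- rotor_a: shortest of four loose motor rotors: eight-sided steel core 28 mm long, 40 mm across flats, a brass disc at each end, then a 12 mm thick shaft stub 20 mm long out of each end (68 mm over all); 0.2 kg +-30%. Origin: on the axis, mid-core, 20 mm above the bench at the start; x along the axis, ends alike. Lies on a flat: grip from above across the upright flats on its y and -y sides
- rotor_b: second shortest of four loose motor rotors: eight-sided steel core 54 mm long, 40 mm across flats, a brass disc at each end, then a 12 mm thick shaft stub 20 mm long out of each end (94 mm over all); 0.34 kg +-30%. Origin: on the axis, mid-core, 20 mm above the bench at the start; x along the axis, ends alike. Lies on a flat: grip from above across the upright flats on its y and -y sides
- rotor_c: second longest of four loose motor rotors: eight-sided steel core 80 mm long, 40 mm across flats, a brass disc at each end, then a 12 mm thick shaft stub 20 mm long out of each end (120 mm over all); 0.48 kg +-30%. Origin: on the axis, mid-core, 20 mm above the bench at the start; x along the axis, ends alike. Lies on a flat: grip from above across the upright flats on its y and -y sides
- rotor_d: longest of four loose motor rotors: eight-sided steel core 106 mm long, 40 mm across flats, a brass disc at each end, then a 12 mm thick shaft stub 20 mm long out of each end (146 mm over all); 0.62 kg +-30%. Origin: on the axis, mid-core, 20 mm above the bench at the start; x along the axis, ends alike. Lies on a flat: grip from above across the upright flats on its y and -y sides
- cradle_a: shortest of four fixed cradles, made for rotor_a: rail 60 x 44 mm, 8 mm thick; at each end a grey upright 8 mm thick, 40 mm wide, 44.5 mm high over the bench, 44 mm apart inside, with a 90 degree V notch 30 mm wide, 15 mm deep. Origin: on the bench, under the middle; x along the V line, ends alike. A seated rotor's axis is 38 mm over the bench, with 8 mm endplay each way
- cradle_b: second shortest of four fixed cradles, made for rotor_b: rail 86 x 44 mm, 8 mm thick; at each end a grey upright 8 mm thick, 40 mm wide, 44.5 mm high over the bench, 70 mm apart inside, with a 90 degree V notch 30 mm wide, 15 mm deep. Origin: on the bench, under the middle; x along the V line, ends alike. A seated rotor's axis is 38 mm over the bench, with 8 mm endplay each way
- cradle_c: second longest of four fixed cradles, made for rotor_c: rail 112 x 44 mm, 8 mm thick; at each end a grey upright 8 mm thick, 40 mm wide, 44.5 mm high over the bench, 96 mm apart inside, with a 90 degree V notch 30 mm wide, 15 mm deep. Origin: on the bench, under the middle; x along the V line, ends alike. A seated rotor's axis is 38 mm over the bench, with 8 mm endplay each way
- cradle_d: longest of four fixed cradles, made for rotor_d: rail 138 x 44 mm, 8 mm thick; at each end a grey upright 8 mm thick, 40 mm wide, 44.5 mm high over the bench, 122 mm apart inside, with a 90 degree V notch 30 mm wide, 15 mm deep. Origin: on the bench, under the middle; x along the V line, ends alike. A seated rotor's axis is 38 mm over the bench, with 8 mm endplay each way
- torch: a grey aluminium torch, 114 mm long and 29 mm thick, lying on the bench; to be left alone. Origin: underside, middle; y runs along it
- hex_keys: a blue folding hex key set, 90 mm long, 30 mm wide and 26 mm high, lying on the bench; to be left alone. Origin: underside, middle; y runs along it
Things that resemble listed ones, but are neither listed nor needed, are in the scene too. Leave any brown look-alike of the rotor_c alone.

How it is judged:
By the outcome, as a careful person would: the job done as asked, in the order asked, and still so for the second after the job is handed in, with the robot touching nothing.
It also fails if it takes over 88 s, if anything falls off the work surface, if the arm or the gripper's body presses on something with over 40 N, if the wrist force passes 120 N, or if a joint passes its speed limit or range.

ROBOT

A 6-joint arm with a two-finger parallel gripper is mounted at the origin on a cart in front of the work surface, level with it; the furniture and walls round the work are solid. World frame = base frame: x ahead of the robot, y to its left, z up, the work surface at z = 0. Lengths are in mm, angles in degrees, forces in N, time in s.
With the tool pointing down it reaches from about 300 to 850 mm from the base axis. Payload 4.2 kg.
Tool frame: the origin (TCP) lies midway between the tips of the shut fingers; the grasp point (between the pads) lies 19 mm behind it; z points along the fingers, y is the line along which they close (so a half turn about z gives the same grasp; the last joint's range is limited). The gripper opens to 91 mm and grips with 3 to 60 N. Pads are 32 mm wide; open, the fingers measure 118 mm over their backs; the gripper's body (76 mm by 178 mm) begins 60 mm behind the grasp point.
Start: joints at [70.359, 18.312, 89.639, -0, 72.044, -1.146], TCP at [182.406, 545.318, 213.976] pointing down, gripper open.
Joint ranges: [-177.97, 177.97], [-48.28, 115.42], [12.27, 149.76], [-77.06, 257.06], [2.81, 150.46], [-146.56, 146.56]. Speed limits (degrees/s): [147.25, 147.25, 180, 180, 180, 180].

INTERFACE

Orientations are given as [roll, pitch, yaw] about the fixed x, y, z axes, in that order (R = Rz(yaw) Ry(pitch) Rx(roll)).
In Python, from workcell import env gives the robot as it stands.
- The arm moves only by the shell command python3 -m jog 'ROWS' [FORCE]. ROWS is a JSON object of lists of equal length, an entry for each row: "jaw": the finger opening in mm, from 0 to 91.2; "slide": the shift along the tool's x, y, z in units of 30 mm (1.0 is 30 mm), a list of three; "spin": the turn about the tool's z in units of 8 degrees (1.0 is 8 degrees). In form: {"jaw": [jaw, ...], "slide": [[dx, dy, dz], ...], "spin": [spin, ...]}. A call has 1 to 10 rows; each row shifts and turns the commanded pose from where the row before left it, along the tool's axes as they then stand; what a row does not reach is not made up. A row lasts 1/10 s, in which the tool goes at most 50 mm and 8.59 degrees, less where a joint would pass 70% of its speed; a pose out of reach is approached as far as the arm can. A call is refused whole if a number of a shift passes 1 or a number of a turn 1, either way. A call with a gripper value outside its range is refused whole. The fingers move at their own pace and stop on an object; FORCE is the grip in N (left out, the last holds). Time passes only in rows, so rows that do not move let the fingers close. It gives the time, the measured TCP pose, the force, the opening and the grip force at its end, in the units of the state.
- env.state(): the state, without advancing time (a new reading comes with each control period).
- env.grab_frame(name): name is "side" or "top" or "wrist"; returns the picture (420x560x3 uint8, red, green, blue); there is no depth.
- env.camera_model(name): a dict with "fx", "fy", "cx", "cy" (pixels), "camera_from_world" (4x4, takes a point from world to camera coordinates). Camera axes: x right, y up, looking along -z (the intrinsics and any distortion apply to the point x, -y, -z); pixel columns grow to the right and rows downward; lengths in mm; the calibration is good to about 2 mm. A picture is of the moment at which its call begins: read the wrist's pose just before it. camera_model takes no time and is no camera call; for the wrist camera it gives the pose at the moment of the call.
- env.job_done(): hands the job in; it is judged then, once.
The state is a dict: "time_s": time; "qpos": joint angles; "qvel": joint speeds; "effort": joint torques, N m; "ee_pos": TCP position; "ee_rot": TCP orientation; "force": force on the tool from outside, world axes, zero at the start; "torque": the same for the moment, N m; "gripper_width": finger opening in mm; "gripper_force": force on a finger pad.
Only numpy, scipy, OpenCV 4.12 (cv2) and the standard library are available. Lean on these libraries where they do the work, as an engineer would, in place of code of your own. Each camera call takes 0.05 s, during which the arm holds its last target. There are 200 camera calls.

## Working session

There is one attempt and no reset: what is moved stays moved. The work goes in short steps, Python scripts to look and compute and a shell command to move; the robot and the scene stay as the last step left them, time stands still between calls to the robot, and variables do not carry over. Pictures are saved under pics/ and viewed, at most 14 in all, crops included, and the job is handed in when it is done.

```bash
ls; mkdir -p pics
python3 - <<'E'
from workcell import env
import cv2
s=env.state();print(s)
for n in("top","side"):
    m=env.camera_model(n);print(n,m)
    f=env.grab_frame(n);cv2.imwrite(f"pics/{n}0.png",cv2.resize(f[:,:,::-1],(800,600),interpolation=cv2.INTER_CUBIC)); cv2.imwrite(f"pics/{n}raw.png",f[:,:,::-1])
E
```

```text
pics
{'time_s': 0.0, 'qpos': array([ 7.03593369e+01,  1.83522600e+01,  8.97065690e+01,  7.25526227e-04,
        7.20440962e+01, -1.14658227e+00]), 'qvel': array([ 0.00767071,  0.11924752,  0.09667625, -0.06680388, -0.1006653 ,
       -0.04799521]), 'effort': array([-6.74910953e-04, -4.12465560e+01, -2.31972420e+01,  7.24968477e-02,
        4.58463735e-02, -1.63371656e-04]), 'ee_pos': array([182.22470151, 544.82541529, 213.11297934]), 'ee_rot': array([-1.79897109e+02, -2.74920982e-03,  1.61505692e+02]), 'force': array([-0.36825627, -0.35079887, -0.32836496]), 'torque': array([0.04083478, 0.07159913, 0.0253865 ]), 'gripper_force': 0.0, 'gripper_width': 91.35560271584436}
top {'fx': 457.0978223276403, 'fy': 457.0978223276403, 'cx': 288.5568996198509, 'cy': 199.57545075269127, 'camera_from_world': array([[ 1.40848563e-02, -9.99899660e-01,  1.51245915e-03,
         2.29590315e+02],
       [ 9.94680443e-01,  1.41656689e-02,  1.02030147e-01,
        -5.80674967e+02],
       [-1.02041334e-01,  6.73335771e-05,  9.94780157e-01,
        -1.17885864e+03],
       [ 0.00000000e+00,  0.00000000e+00,  0.00000000e+00,
         1.00000000e+00]])}
side {'fx': 452.6329886336861, 'fy': 452.6329886336861, 'cx': 282.18564465496326, 'cy': 217.42419289749807, 'camera_from_world': array([[ 9.98143369e-01,  6.07861291e-02, -3.85508848e-03,
        -5.92708123e+02],
       [-2.89466492e-02,  5.29105270e-01,  8.48062323e-01,
        -1.38804891e+02],
       [ 5.35901735e-02, -8.46376193e-01,  5.29882472e-01,
        -9.73849780e+02],
       [ 0.00000000e+00,  0.00000000e+00,  0.00000000e+00,
         1.00000000e+00]])}
```

View pics/top0.png

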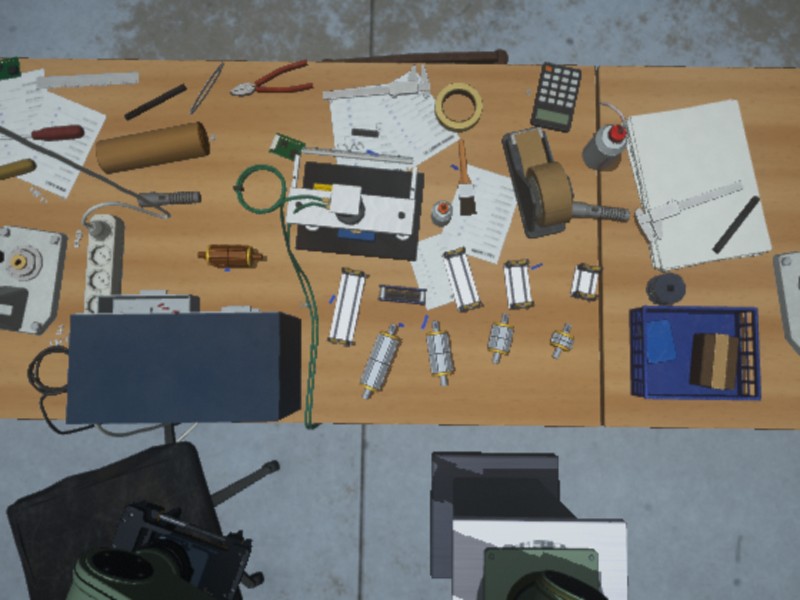

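View pics/side0.png

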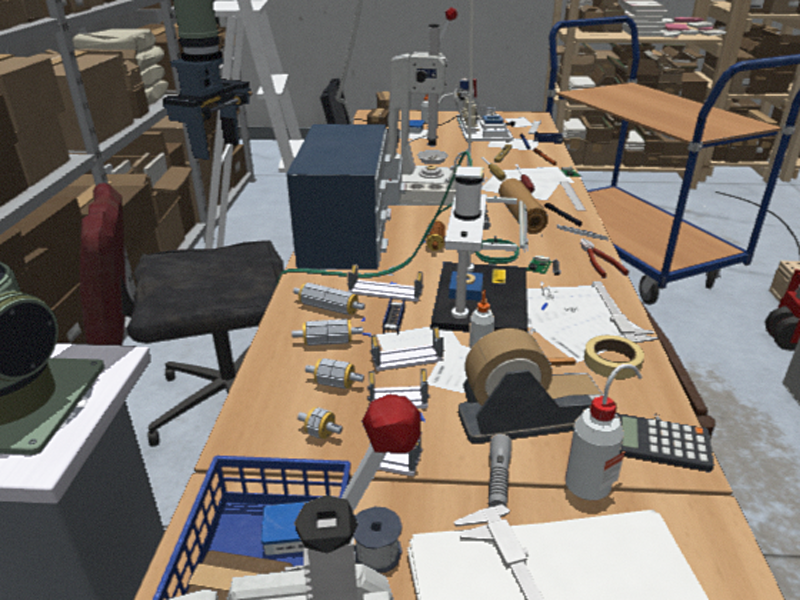

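Top view (800×600 px): the rotors d, c, b, a are at (381,361), (440,352), (501,338) and (562,341). The cradles d, c, b, a are at (347,307), (462,280), (517,284) and (586,281). The hex keys are at (402,294), the torch at (600,213) and the brown look-alike at (232,256). The four grey/brass rotors of increasing length fit the description, and the brown one is the decoy. One enlarged crop will confirm this.

```bash
python3 - <<'E'
import cv2
f=cv2.imread("pics/topraw.png")
c=f[165:285,220:430];c=cv2.resize(c,None,fx=3.8,fy=3.8,interpolation=cv2.INTER_CUBIC)
cv2.imwrite("pics/crop1.png",c)
E
cat > h.py <<'E'
import numpy as np,cv2
from workcell import env
def ray(m,u,v,z):
    T=np.array(m["camera_from_world"]);R=T[:3,:3];C=-R.T@T[:3,3]
    d=R.T@np.array([(u-m["cx"])/m["fx"],-(v-m["cy"])/m["fy"],-1.])
    return C+d*(z-C[2])/d[2]
def proj(m,p):
    T=np.array(m["camera_from_world"]);q=T[:3,:3]@np.array(p,float)+T[:3,3]
    return np.array([m["cx"]+m["fx"]*q[0]/-q[2], m["cy"]+m["fy"]*q[1]/q[2]])
E
python3 - <<'E'
from h import *
m=env.camera_model("top");k=.7
for n,u,v,z in [("d",381,361,20),("c",440,352,20),("b",501,338,20),("a",562,341,20),("Kd",347,307,8),("Kc",462,280,8),("Kb",517,284,8),("Ka",586,281,8),("hex",402,294,13),("torch",600,213,15),("colm",349,208,150),("cab",300,312,200)]:
    print(n,ray(m,u*k,v*k,z).round())
print(env.camera_model("wrist"))
E
```

```text
d [437. 293.  20.]
c [455. 185.  20.]
b [482.  72.  20.]
a [478. -41.  20.]
Kd [537. 360.   8.]
Kc [591. 144.   8.]
Kb [584.  40.   8.]
Ka [592. -90.   8.]
hex [562. 257.  13.]
torch [ 721. -116.   15.]
colm [694. 346. 150.]
cab [515. 415. 200.]
{'fx': 311.05487190930654, 'fy': 311.05487190930654, 'cx': 278.5326042318427, 'cy': 208.9208491192011, 'camera_from_world': array([[ 3.18017688e-01,  9.48084615e-01, -5.59811266e-04,
        -5.74856430e+02],
       [-9.17583121e-01,  3.07637843e-01, -2.51793911e-01,
         2.74220912e+01],
       [-2.38549714e-01,  8.05885908e-02,  9.67780715e-01,
        -3.90569042e+02],
       [ 0.00000000e+00,  0.00000000e+00,  0.00000000e+00,
         1.00000000e+00]])}
```

View pics/crop1.png

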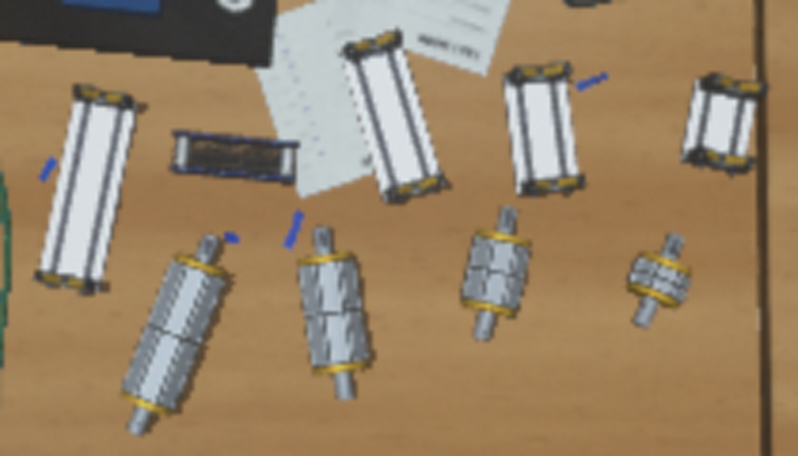

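The crop confirms four steel/brass rotors of distinct lengths. Stub tips (crop px): d (210,238)-(138,432), c (322,230)-(347,397), b (509,210)-(482,338), a (675,238)-(642,322). Four white cradles have grey uprights, and the dark folding hex key set is at (235,157). The brown decoy is outside the crop.

Run:
```python
from h import *
m=env.camera_model("top")
D={"d":[(210,238),(138,432),22],"c":[(322,230),(347,397),22],"b":[(509,210),(482,338),22],"a":[(675,238),(642,322),22],
"Kd":[(108,97),(72,283),42],"Kc":[(373,45),(416,190),42],"Kb":[(538,72),(551,186),42],"Ka":[(730,86),(718,160),42]}
for n,(p,q,z) in D.items():
    a,b=[ray(m,220+(x-1.4)/3.8,165+(y-1.4)/3.8,z) for x,y in(p,q)]
    d=a-b;print(n,((a+b)/2).round(1),"len",np.linalg.norm(d).round(1),"yaw",np.degrees(np.arctan2(d[1],d[0])).round(1))
T=np.array(env.camera_model("wrist")["camera_from_world"]);C=-T[:3,:3].T@T[:3,3];print("wristcam",C)
```

```text
d [437.1 296.5  22. ] len 142.1 yaw -19.4
c [453.3 185.8  22. ] len 116.3 yaw 9.1
b [482.1  74.2  22. ] len 90.8 yaw -11.9
a [479.4 -39.   22. ] len 63.0 yaw -21.9
Kd [535.3 355.1  42. ] len 130.0 yaw -9.6
Kc [588.2 146.6  42. ] len 104.6 yaw 16.8
Kb [581.6  43.2  42. ] len 79.3 yaw 6.3
Ka [587.5 -80.5  42. ] len 52.2 yaw -9.9
wristcam [114.80642733 568.05187292 384.56809153]
```

```bash
python3 - <<'E'
from h import *
m=env.camera_model("top");s=env.camera_model("side");k=.7
b=ray(m,300*k,316*k,0);print("bottom back right",b, "side proj",proj(s,b)/k)
for h in(150,200,250,300):
    t=ray(m,281*k,313*k,h);print(h,t,proj(s,t)/k)
print(ray(s,378*k,268*k,0))
E
python3 - <<'E'
import cv2
f=cv2.imread("pics/topraw.png")[190:310,40:240];g=cv2.imread("pics/sideraw.png")[70:210,190:330]
import numpy as np
a=cv2.resize(f,(500,300),interpolation=cv2.INTER_CUBIC);b=cv2.resize(g,(300,300),interpolation=cv2.INTER_CUBIC)
cv2.imwrite("pics/cab.png",np.hstack([a,b]))
E
```

```text
bottom back right [518.80664718 448.63450651   0.        ] side proj [379.9091558  269.85469575]
150 [515.44708378 454.59979869 150.        ] [376.68789538 200.03036724]
200 [512.60930354 444.58100086 200.        ] [373.9998711  177.10375823]
250 [509.7715233  434.56220303 250.        ] [371.15345015 152.82615749]
300 [506.93374306 424.5434052  300.        ] [368.13420678 127.07452541]
[514.14487698 456.41795739   0.        ]
```

View pics/cab.png

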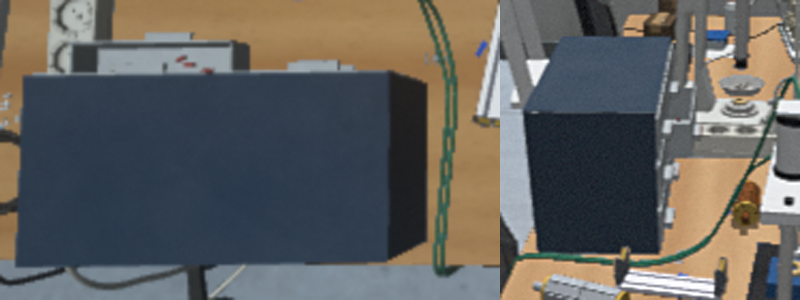

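The cabinet's right face is at y≈449 and its back at x≈517, so I'll grip rotor_d 25 mm towards its far end. That keeps the gripper body clear of the cabinet at cradle_d.

```bash
cat > go.py <<'E'
import sys
from h import *
def delta(x,y,z,yaw):
    s=env.state();p=s["ee_pos"];w=s["ee_rot"][2];c,q=np.cos(np.radians(w)),np.sin(np.radians(w))
    d=np.array([x,y])-p[:2]
    sp=-((yaw-w+180)%360-180)/8
    print("t",round(s["time_s"],1),"pos",p.round(1),"yaw",w.round(1),"w",round(s["gripper_width"],1),"F",s["force"].round(1),"q6",s["qpos"][5].round(),"| slide",((d@[c,q])/30).round(2),((d@[q,-c])/30).round(2),"z",((p[2]-z)/30).round(2),"spin",sp.round(2))
if __name__=="__main__": delta(*map(float,sys.argv[1:5]))
E
python3 go.py 460.7 288.2 120 160.6
python3 - <<'E'
from h import *
m=env.camera_model("top");s=env.camera_model("side");k=.7
print("column base",ray(s,460*k,318*k,15))
for z in(100,200):print("plate front-left",ray(m,288*k,224*k,z),"fr",ray(m,410*k,236*k,z))
E
```

```text
t 0.1 pos [182.3 544.9 213.2] yaw 161.5 w 91.2 F [ 0.3 -0.1  0.6] q6 -1.0 | slide -11.52 -5.17 z 3.11 spin 0.11
column base [679.21387381 250.78008376  15.        ]
plate front-left [675.03078688 457.73114607 100.        ] fr [656.73628049 242.92059792 100.        ]
plate front-left [655.5035714  438.30219519 200.        ] fr [638.82575262 242.47447957 200.        ]
```

```bash
python3 -m jog '{"jaw":[75,75,75,75,75,75,75,75,75,75],"slide":[[-0.5,-1,0],[-1,-1,0],[-1,-1,0],[-1,-1,0],[-1,-1,0],[-1,0,0],[-1,0,0],[-1,0,0],[-1,0,0],[-1,0,0]],"spin":[0,0,0,0,0,0,0,0,0,0]}' 40; python3 go.py 460.7 288.2 100 160.6
```

```text
time_s: 1.1
ee_pos: [406.0, 311.9, 213.6]
ee_rot: [-180.0, -0.0, 161.5]
force: [0.5, 0.9, 0.5]
gripper_width: 75.0
gripper_force: 0.0
t 1.1 pos [406.  311.9 213.6] yaw 161.5 w 75.0 F [0.5 0.9 0.5] q6 -35.0 | slide -1.98 -0.17 z 3.79 spin 0.11
```

```bash
python3 -m jog '{"jaw":[75,75,75,75,75],"slide":[[-0.7,-0.1,0.5],[-0.7,-0.1,0.5],[-0.5,0,0.5],[0,0,0],[0,0,0]],"spin":[0.1,0,0,0,0]}'; python3 go.py 460.7 288.2 5.5 160.6
python3 - <<'E'
from h import *
m=env.camera_model("wrist");f=env.grab_frame("wrist")[:,:,::-1].copy()
for p in [(437.1+.943*73*i,296.5-.332*73*i,22) for i in(-1,0,1)]+[(535.3+.986*65*i,355.1-.167*65*i,42) for i in(-1,1)]+[(453.3+.987*60*i,185.8+.158*60*i,22) for i in(-1,1)]:
    cv2.circle(f,tuple(int(a) for a in proj(m,p).round()),2,(0,0,255),-1)
cv2.imwrite("pics/w1.png",cv2.resize(f,(800,600)))
E
```

```text
time_s: 1.6
ee_pos: [456.5, 288.5, 168.6]
ee_rot: [-180.0, -0.1, 160.7]
force: [-0.8, 0.4, 0.7]
gripper_width: 75.0
gripper_force: 0.0
t 1.6 pos [456.5 288.5 168.6] yaw 160.7 w 75.0 F [-0.8  0.4  0.7] q6 -40.0 | slide -0.13 0.04 z 5.44 spin 0.01
```

View pics/w1.png

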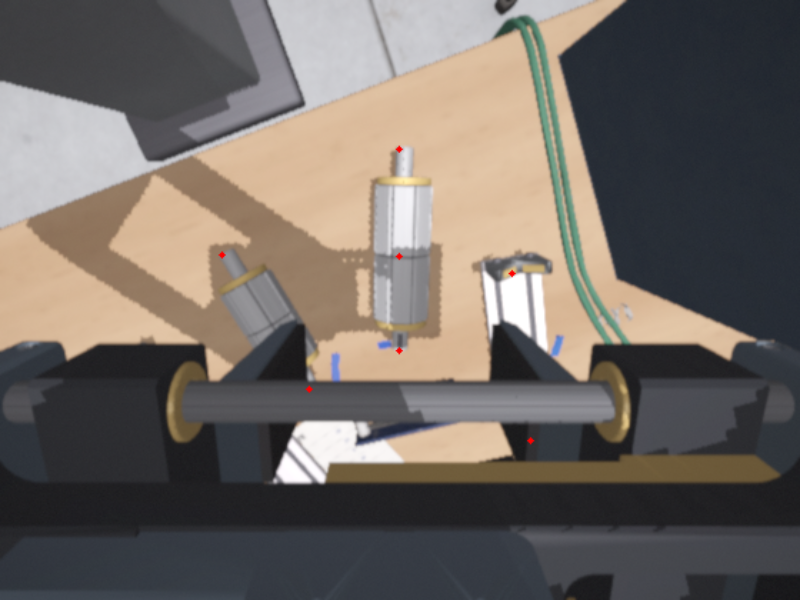

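Wrist view: rotor_d's stubs at (403,149) and (400,348) match the projected marks to about 3 px (2 mm). Rotor_c's near stub at (227,251) also matches, so I'm descending on d.

```bash
python3 -m jog '{"jaw":[75,75,75,75,75,75,75,75,75,75],"slide":[[-0.1,0,1],[0,0,1],[0,0,1],[0,0,1],[0,0,0.8],[0,0,0.4],[0,0,0.2],[0,0,0],[0,0,0],[0,0,0]],"spin":[0,0,0,0,0,0,0,0,0,0]}'; python3 go.py 460.7 288.2 5.5 160.6
```

```text
time_s: 2.65
ee_pos: [460.6, 288.0, 8.2]
ee_rot: [179.9, 0.1, 160.7]
force: [0.5, -0.9, -0.3]
gripper_width: 75.4
gripper_force: 0.0
t 2.6 pos [460.6 288.    8.2] yaw 160.7 w 75.4 F [ 0.5 -0.9 -0.3] q6 -40.0 | slide 0.0 0.01 z 0.09 spin 0.01
```

```bash
python3 -m jog '{"jaw":[60,40,35,35,35,35,35,35,35,35],"slide":[[0,0,0.1],[0,0,0],[0,0,0],[0,0,0],[0,0,0],[0,0,0],[0,0,0],[0,0,-0.2],[0,0,-0.4],[0,0,-0.6]],"spin":[0,0,0,0,0,0,0,0,0,0]}' 60; python3 go.py 560 350.8 85 170.4
```

```text
time_s: 3.65
ee_pos: [458.1, 286.0, 39.2]
ee_rot: [-179.7, -0.2, 160.7]
force: [0.5, 0.4, -6.6]
gripper_width: 39.4
gripper_force: 59.5
t 3.6 pos [458.1 286.   39.2] yaw 160.7 w 39.4 F [ 0.5  0.4 -6.6] q6 -40.0 | slide -2.49 3.16 z -1.53 spin -1.21
```

```bash
python3 -m jog '{"jaw":[35,35,35,35,35,35,35,35,35,35],"slide":[[0,0,-0.8],[0,0,-0.8],[-0.5,0.6,0],[-0.6,0.8,0],[-0.6,0.8,0],[-0.5,0.6,0],[-0.2,0.3,0],[0,0,0],[0,0,0],[0,0,0]],"spin":[0,0,0,0,0,-0.5,-0.7,0,0,0]}'; python3 go.py 560 350.8 85 170.4
python3 - <<'E'
from h import *
m=env.camera_model("wrist");f=env.grab_frame("wrist")[:,:,::-1].copy()
c=np.array([535.3,355.1]);a=np.array([.986,-.167]);n=np.array([.167,.986])
cv2.imwrite("pics/w2raw.png",f)
for s in(-61,-69):
  for t in(-20,-15,15,20):
    p=c+a*s+n*t;cv2.circle(f,tuple(int(v) for v in proj(m,(*p,44.5)).round()),2,(0,0,255),-1)
cv2.imwrite("pics/w2.png",cv2.resize(f[:300],(800,430)))
E
```

```text
time_s: 4.65
ee_pos: [556.8, 351.0, 87.7]
ee_rot: [-179.9, -0.1, 170.2]
force: [-0.5, -0.0, -7.1]
gripper_width: 39.8
gripper_force: 59.5
t 4.7 pos [556.8 351.   87.7] yaw 170.2 w 39.8 F [-0.5 -0.  -7.1] q6 -49.0 | slide -0.11 0.01 z 0.09 spin -0.02
```

View pics/w2.png

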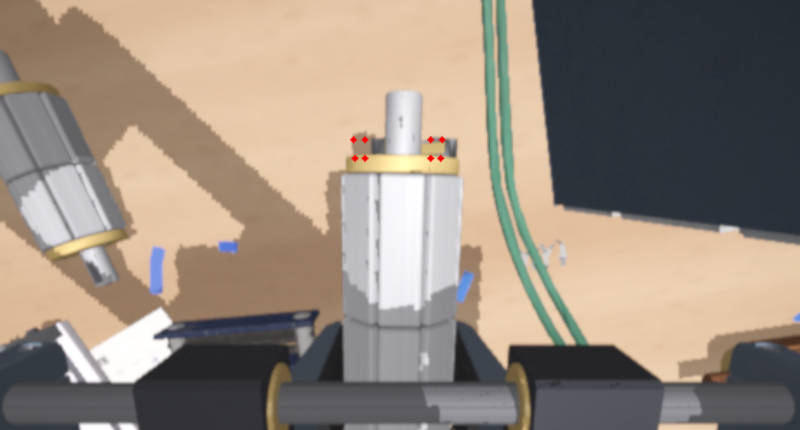

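The near upright shows either side of the stub, with its right edge at about (457,146) against the predicted (441,148). I'll enlarge that before lowering.

Run:
```python
import cv2
f=cv2.imread("pics/w2raw.png")[55:135,225:345]
cv2.imwrite("pics/w2c.png",cv2.resize(f,(780,520),interpolation=cv2.INTER_CUBIC))
```

```text
(no output)
```

View pics/w2c.png

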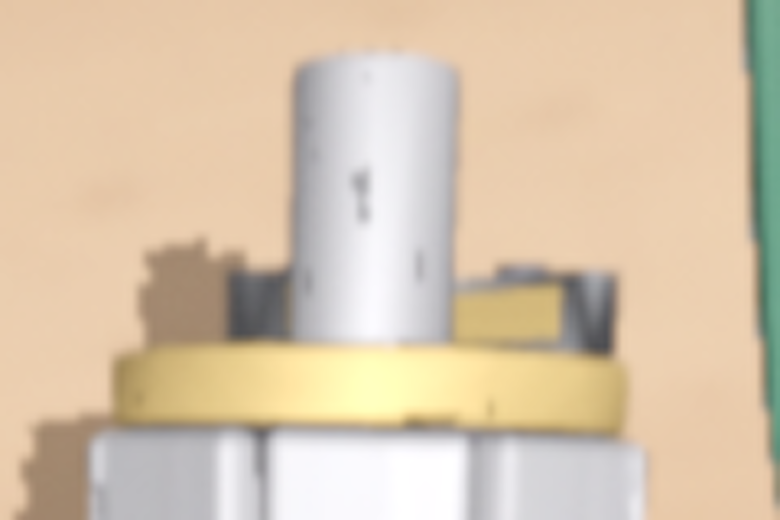

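Run:
```python
from h import *
m=env.camera_model("wrist");c=np.array([535.3,355.1]);a=np.array([.986,-.167]);n=np.array([.167,.986])
tool=env.state()["ee_pos"];print(tool)
for nm,u,v,z in [("L",260.4,97,44.5),("R",319.3,97,44.5),("mid",289.85,97,44.5),("tip",283,63.8,106)]:
    p=ray(m,u,v,z)[:2];print(nm,p.round(1),"rel cradle est: along",((p-c)@a).round(1),"lat",((p-c)@n).round(1),"rel tool",((p-tool[:2])@a).round(1),((p-tool[:2])@n).round(1))
```

```text
[556.99971022 351.17053208  87.8830587 ]
L [465.6 355.5] rel cradle est: along -68.8 lat -11.2 rel tool -90.9 -11.0
R [472.1 393.4] rel cradle est: along -68.7 lat 27.2 rel tool -90.7 27.4
mid [468.8 374.4] rel cradle est: along -68.8 lat 8.0 rel tool -90.8 8.2
tip [459.5 370.7] rel cradle est: along -77.4 lat 2.7 rel tool -99.4 2.9
```

Run:
```python
from h import *
m=env.camera_model("top");f=cv2.imread("pics/topraw.png")
K={"d":(535.3,355.1,-9.6,122),"c":(588.2,146.6,16.8,96),"b":(581.6,43.2,6.3,70),"a":(587.5,-80.5,-9.9,44)}
tiles=[]
for n,(x,y,w,L) in K.items():
    a=np.array([np.cos(np.radians(w)),np.sin(np.radians(w))]);q=np.array([-a[1],a[0]]);c=np.array([x,y])
    # rectify plane z=8, 0.5mm/px ; rows along -axis, cols along -q
    S=4;H=200;W=100;ii,jj=np.mgrid[0:H*S//2,0:W*S//2]
    al=(H/2-ii*2/S);la=(W/2-jj*2/S)
    for z in(8,44.5):
        px=c[0]+al*a[0]+la*q[0];py=c[1]+al*a[1]+la*q[1]
        T=np.array(m["camera_from_world"]);P=np.stack([px,py,np.full_like(px,z)],-1)@T[:3,:3].T+T[:3,3]
        u=m["cx"]+m["fx"]*P[...,0]/-P[...,2];v=m["cy"]+m["fy"]*P[...,1]/P[...,2]
        im=cv2.remap(f,u.astype(np.float32),v.astype(np.float32),cv2.INTER_CUBIC)
        def px_(al,la):return (int((W/2-la)*S/2),int((H/2-al)*S/2))
        if z==8: 
            for t in(-22,22): cv2.line(im,px_(L/2,t),px_(-L/2,t),(0,0,255),1)
        else:
            for s in(1,-1): cv2.rectangle(im,px_(s*L/2,20),px_(s*(L/2+8),-20),(0,255,0),1)
        tiles.append(im[:,:])
cv2.imwrite("pics/rect.png",cv2.resize(np.vstack([np.hstack(tiles[:4]),np.hstack(tiles[4:])]),(600,600) if 0 else (800,800))[:, :] if 0 else np.hstack([t[20:-20,50:150] if 0 else t[:, 40:160] for t in tiles])[:, :800])
print(np.hstack([t[:,40:160] for t in tiles]).shape)
cv2.imwrite("pics/rect.png",np.hstack([cv2.resize(t[20:380,50:150],(100,360)) for t in tiles]))
```

```text
(400, 960, 3)
```

View pics/rect.png

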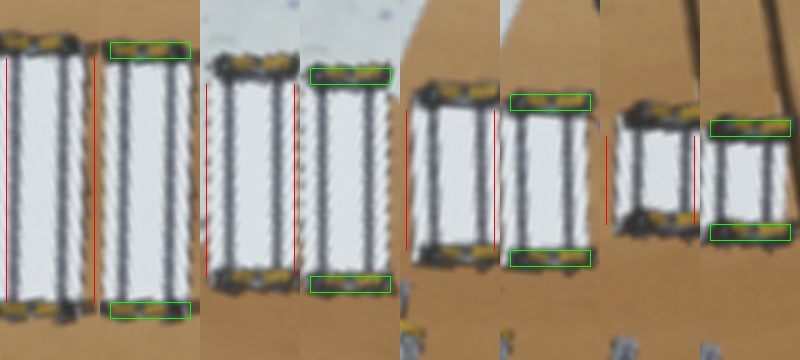

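The rail lines put cradle_d at about +5 mm laterally against my first estimate, and the wrist view agrees (horns 5.2 mm from the stub). The rail-line corrections for the others are c −1.7, b −3.7 and a −5 mm, and I'll check each with the wrist camera. Now I'm correcting and lowering d.

```bash
python3 go.py 562.4 355.5 40 170.2; python3 -m jog '{"jaw":[35,35,35,35,35,35,35,35,35,35],"slide":[[-0.16,0.17,0],[0,0,0],[0,0,0.4],[0,0,0.4],[0,0,0.4],[0,0,0.3],[0,0,0.2],[0,0,0.1],[0,0,0],[0,0,0]],"spin":[0,0,0,0,0,0,0,0,0,0]}'; python3 go.py 562.4 355.5 23 170.2
```

```text
t 4.7 pos [557.  351.2  87.9] yaw 170.2 w 39.8 F [-0.   0.5 -7.8] q6 -49.0 | slide -0.15 0.17 z 1.6 spin 0.01
time_s: 5.7
ee_pos: [564.1, 356.4, 34.4]
ee_rot: [180.0, 0.0, 170.3]
force: [0.5, 0.0, -7.5]
gripper_width: 39.8
gripper_force: 59.5
t 5.7 pos [564.1 356.4  34.4] yaw 170.3 w 39.8 F [ 0.5  0.  -7.5] q6 -49.0 | slide 0.05 -0.04 z 0.38 spin 0.01
```

```bash
python3 -m jog '{"jaw":[35,35,35,35,35,35],"slide":[[0.05,-0.02,0.1],[0,0,0.1],[0,0,0.1],[0,0,0.05],[0,0,0],[0,0,0]],"spin":[0,0,0,0,0,0]}'; python3 go.py 562.4 355.5 23 170.2
python3 - <<'E'
from h import *
f=env.grab_frame("wrist")[:,:,::-1];cv2.imwrite("pics/w3.png",cv2.resize(f[30:250,180:420],(720,600)))
E
```

```text
time_s: 6.3
ee_pos: [562.2, 355.9, 23.5]
ee_rot: [180.0, 0.0, 170.3]
force: [-0.1, 0.3, -6.4]
gripper_width: 39.3
gripper_force: 59.5
t 6.3 pos [562.2 355.9  23.5] yaw 170.3 w 39.3 F [-0.1  0.3 -6.4] q6 -49.0 | slide -0.01 -0.01 z 0.02 spin 0.01
```

View pics/w3.png

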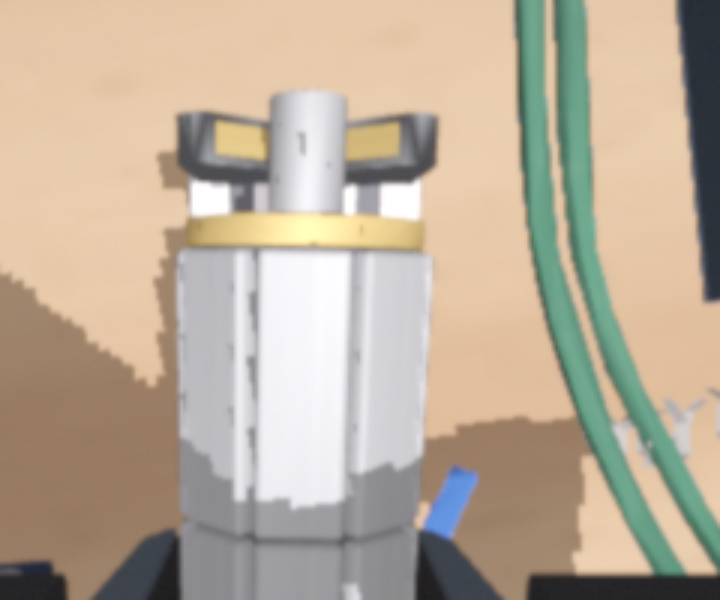

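The stub sits centred in the V: horns at (195,130) and (420,130), stub at 308. The weight is only partly taken, so I'll lower a touch more.

```bash
python3 -m jog '{"jaw":[35,35,35],"slide":[[0,0,0.04],[0,0,0],[0,0,0]],"spin":[0,0,0]}' | grep -E "pos|force"; python3 -m jog '{"jaw":[35,35,35],"slide":[[0,0,0.02],[0,0,0],[0,0,0]],"spin":[0,0,0]}' | grep -E "pos|force"
```

```text
ee_pos: [562.4, 356.2, 22.7]
force: [-1.1, 0.3, -4.2]
gripper_force: 59.4
ee_pos: [562.4, 356.2, 22.5]
force: [-1.2, -0.2, 2.1]
gripper_force: 59.4
```

```bash
python3 -m jog '{"jaw":[45,62,70,70,70,70,70,70,70],"slide":[[0,0,0],[0,0,0],[0,0,0],[0,0,0],[0,0,-0.3],[0,0,-0.8],[0,0,-1],[0,0,-1],[0,0,0]],"spin":[0,0,0,0,0,0,0,0,0]}'; python3 go.py 453.3 185.8 60 189.1
```

```text
time_s: 7.85
ee_pos: [564.8, 357.5, 120.5]
ee_rot: [179.6, 0.5, 170.3]
force: [0.4, 0.3, 0.5]
gripper_width: 69.9
gripper_force: 0.0
t 7.8 pos [564.8 357.5 120.5] yaw 170.3 w 69.9 F [0.4 0.3 0.5] q6 -49.0 | slide 2.7 -6.27 z 2.02 spin -2.35
```

```bash
python3 -m jog '{"jaw":[70,70,70,70,70,70,70,70,70,70],"slide":[[0.4,-0.9,0],[0.4,-0.9,0],[0.4,-0.9,0],[0.4,-0.9,0],[0.4,-0.9,0],[0.4,-0.9,0],[0.3,-0.87,0],[0,0,0.6],[0,0,0.6],[0,0,0.4]],"spin":[0,0,0,0,0,0,0,-0.8,-0.8,-0.75]}'; python3 -m jog '{"jaw":[70,70],"slide":[[0,0,0],[0,0,0]],"spin":[0,0]}' >/dev/null; python3 go.py 453.3 185.8 5.5 189.1
```

```text
time_s: 8.85
ee_pos: [449.9, 183.6, 65.8]
ee_rot: [-180.0, -0.1, -170.7]
force: [0.4, -0.0, 0.3]
gripper_width: 70.1
gripper_force: 0.0
t 9.1 pos [450.6 184.1  66.8] yaw -171.0 w 70.4 F [-0.2 -0.4  0.3] q6 -78.0 | slide -0.1 0.04 z 2.04 spin -0.02
```

```bash
python3 -m jog '{"jaw":[70,70,70,70,70,70],"slide":[[-0.08,0.03,0.7],[0,0,0.7],[0,0,0.4],[0,0,0.2],[0,0,0],[0,0,0]],"spin":[0,0,0,0,0,0]}'; python3 go.py 453.3 185.8 5.5 189.1
```

```text
time_s: 9.65
ee_pos: [453.5, 185.7, 7.4]
ee_rot: [180.0, 0.1, -170.9]
force: [0.1, -0.1, 0.3]
gripper_width: 69.9
gripper_force: 0.0
t 9.7 pos [453.5 185.7   7.4] yaw -170.9 w 69.9 F [ 0.1 -0.1  0.3] q6 -78.0 | slide 0.01 0.0 z 0.06 spin -0.0
```

```bash
python3 -m jog '{"jaw":[50,35,35,35,35,35,35,35,35,35],"slide":[[0,0,0.06],[0,0,0],[0,0,0],[0,0,0],[0,0,0],[0,0,0],[0,0,-0.2],[0,0,-0.7],[0,0,-1],[0,0,-0.7]],"spin":[0,0,0,0,0,0,0,0,0,0]}' 55; python3 go.py 588.7 145 85 196.8
```

```text
time_s: 10.65
ee_pos: [452.6, 184.9, 83.8]
ee_rot: [-180.0, -0.0, -170.9]
force: [0.4, 0.1, -4.5]
gripper_width: 39.4
gripper_force: 55.0
t 10.7 pos [452.6 184.9  83.8] yaw -170.9 w 39.4 F [ 0.4  0.1 -4.5] q6 -78.0 | slide -4.27 -2.03 z -0.04 spin -0.96
```

```bash
python3 -m jog '{"jaw":[35,35,35,35,35,35,35,35,35],"slide":[[-0.6,-0.3,0],[-0.8,-0.4,0],[-0.8,-0.4,0],[-0.8,-0.4,0],[-0.8,-0.4,0],[-0.47,-0.13,0],[0,0,0],[0,0,0],[0,0,0]],"spin":[0,0,0,0,0,-0.4,-0.56,0,0]}'>/dev/null; python3 go.py 588.7 145 85 196.8
python3 - <<'E'
from h import *
np.save("T.npy",env.camera_model("wrist")["camera_from_world"]);print(env.state()["ee_pos"])
f=env.grab_frame("wrist")[:,:,::-1];cv2.imwrite("pics/w4.png",cv2.resize(f[90:220,200:360],None,fx=4.5,fy=4.5,interpolation=cv2.INTER_CUBIC))
E
```

```text
t 11.6 pos [587.9 145.1  82.1] yaw -163.3 w 39.8 F [ 0.7 -1.6 -4.5] q6 -94.0 | slide -0.02 -0.01 z -0.1 spin -0.01
[587.94174359 145.0742344   82.10351741]
```

View pics/w4.png

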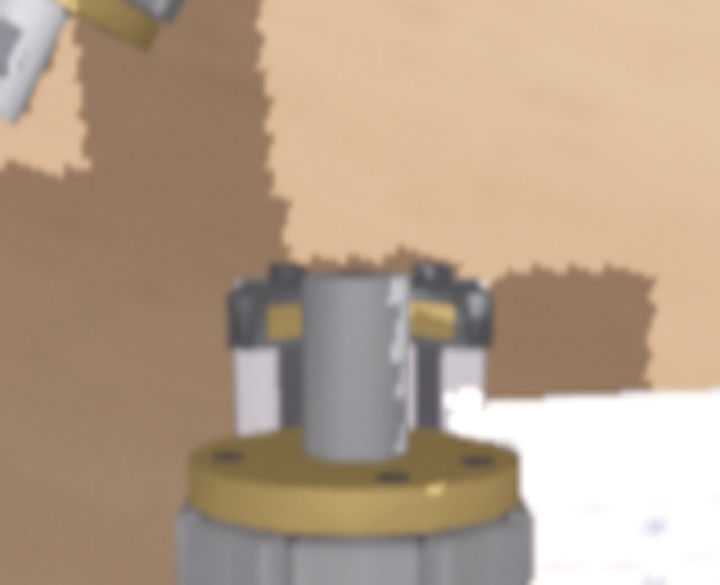

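Horns span 228–492 (centre 360) and the stub is at 355, a lateral error under 1 mm. Now the position along the axis.

```bash
cat > al.py <<'E'
import sys
from h import *
m=env.camera_model("wrist");s=env.state();w=np.radians(s["ee_rot"][2]);t=s["ee_pos"]
x=np.array([np.cos(w),np.sin(w)]);y=np.array([np.sin(w),-np.cos(w)])
uu,vu,ut,vt=map(float,sys.argv[1:5])
U=ray(m,uu,vu,44.5)[:2]-t[:2];S=ray(m,ut,vt,t[2]+15+3)[:2]-t[:2]
print("upright x,y",U@x,U@y,"tip x,y",S@x,S@y)
E
python3 al.py 280 153.3 278.9 151.3; python3 go.py 588.7 145 30 196.8
```

```text
upright x,y 54.66062781303107 1.7689477420181685 tip x,y 59.87768494394556 0.9976627860340592
t 11.6 pos [588.  145.3  82.3] yaw -163.3 w 39.2 F [ 0.1  0.6 -4.1] q6 -94.0 | slide -0.02 -0.02 z 1.74 spin -0.01
```

```bash
python3 -m jog '{"jaw":[35,35,35,35,35,35,35,35,35,35],"slide":[[-0.04,0.02,0],[0,0,0.3],[0,0,0.4],[0,0,0.4],[0,0,0.4],[0,0,0.2],[0,0,0.1],[0,0,0.1],[0,0,0],[0,0,0]],"spin":[0,0,0,0,0,0,0,0,0,0]}'; python3 go.py 588.7 145 24 196.8
```

```text
time_s: 12.6
ee_pos: [590.3, 146.5, 26.2]
ee_rot: [180.0, 0.1, -163.2]
force: [0.6, 0.4, -4.3]
gripper_width: 39.9
gripper_force: 55.0
t 12.6 pos [590.3 146.5  26.2] yaw -163.2 w 39.9 F [ 0.6  0.4 -4.3] q6 -94.0 | slide 0.06 -0.03 z 0.07 spin -0.0
```

```bash
python3 -m jog '{"jaw":[35,35,35,35,35],"slide":[[0,0,0.05],[0,0,0.03],[0,0,0],[0,0,0],[0,0,0]],"spin":[0,0,0,0,0]}' | grep -E "pos|force";  python3 -m jog '{"jaw":[35,35,35],"slide":[[0,0,0.03],[0,0,0],[0,0,0]],"spin":[0,0,0]}' | grep -E "pos|force"
```

```text
ee_pos: [590.0, 146.5, 23.5]
force: [0.9, -0.4, -4.1]
gripper_force: 55.0
ee_pos: [590.1, 146.6, 23.1]
force: [-1.6, -0.2, 0.1]
gripper_force: 55.0
```

```bash
python3 -m jog '{"jaw":[35,42,50,62,66,66,66,66,66,66],"slide":[[0,0,0.02],[0,0,0],[0,0,0],[0,0,0],[0,0,0],[0,0,-0.3],[0,0,-0.8],[0,0,-1],[0,0,-0.8],[0,0,0]],"spin":[0,0,0,0,0,0,0,0,0,0]}'; python3 go.py 482.1 74.2 60 168.1
```

```text
time_s: 14.4
ee_pos: [592.6, 147.0, 113.4]
ee_rot: [-180.0, 0.5, -163.2]
force: [0.1, -0.3, -0.1]
gripper_width: 66.2
gripper_force: 0.0
t 14.4 pos [592.6 147.  113.4] yaw -163.2 w 66.2 F [ 0.1 -0.3 -0.1] q6 -94.0 | slide 4.23 -1.26 z 1.78 spin 3.59
```

```bash
python3 -m jog '{"jaw":[66,66,66,66,66,66,66,66,66,66],"slide":[[0.8,-0.2,0],[0.9,-0.3,0],[0.9,-0.3,0],[0.9,-0.3,0],[0.73,-0.16,0],[0,0,0.3],[0,0,0.5],[0,0,0.5],[0,0,0.4],[0,0,0]],"spin":[0,0,0,0,0,0.9,0.9,0.9,0.89,0]}' >/dev/null;python3 go.py 482.1 74.2 5.5 168.1
```

```text
t 15.4 pos [477.6  73.4  56.2] yaw 168.1 w 66.1 F [ 0.6 -0.  -0.2] q6 -71.0 | slide -0.14 0.06 z 1.69 spin -0.0
```

```bash
python3 -m jog '{"jaw":[66,66,66,66,66,66],"slide":[[-0.12,0.04,0.6],[0,0,0.5],[0,0,0.3],[0,0,0.2],[0,0,0],[0,0,0]],"spin":[0,0,0,0,0,0]}'>/dev/null; python3 go.py 482.1 74.2 5.5 168.1
```

```text
t 16.0 pos [483.4  74.1  10.3] yaw 168.1 w 65.8 F [-0.1 -0.1  0.9] q6 -71.0 | slide 0.04 -0.01 z 0.16 spin -0.0
```

```bash
python3 -m jog '{"jaw":[66,50,35,35,35,35,35,35,35,35],"slide":[[0.03,0,0.13],[0,0,0],[0,0,0],[0,0,0],[0,0,0],[0,0,0],[0,0,-0.2],[0,0,-0.7],[0,0,-1],[0,0,-0.7]],"spin":[0,0,0,0,0,0,0,0,0,0]}' 50; python3 go.py 581.9 40.2 85 186.3
```

```text
time_s: 17.0
ee_pos: [482.2, 74.1, 85.3]
ee_rot: [-180.0, 0.0, 168.1]
force: [-0.3, 0.1, -3.3]
gripper_width: 39.7
gripper_force: 50.0
t 17.0 pos [482.2  74.1  85.3] yaw 168.1 w 39.7 F [-0.3  0.1 -3.3] q6 -71.0 | slide -3.49 -0.42 z 0.01 spin -2.28
```

```bash
python3 -m jog '{"jaw":[35,35,35,35,35,35,35,35,35,35],"slide":[[-0.5,-0.1,0],[-0.8,-0.1,0],[-0.9,-0.1,0],[-0.8,-0.1,0],[-0.49,-0.02,0],[0,0,0],[0,0,0],[0,0,0],[0,0,0],[0,0,0]],"spin":[0,0,0,0,-0.5,-0.8,-0.7,-0.28,0,0]}'>/dev/null; python3 go.py 581.9 40.2 85 186.3
python3 - <<'E'
from h import *
f=env.grab_frame("wrist")[:,:,::-1];cv2.imwrite("pics/w5.png",cv2.resize(f[90:220,200:360],None,fx=4.5,fy=4.5,interpolation=cv2.INTER_CUBIC))
E
```

```text
t 18.0 pos [581.9  39.9  82.9] yaw -173.8 w 39.4 F [ 1.1 -0.5 -3.7] q6 -93.0 | slide -0.0 0.01 z -0.07 spin -0.01
```

View pics/w5.png

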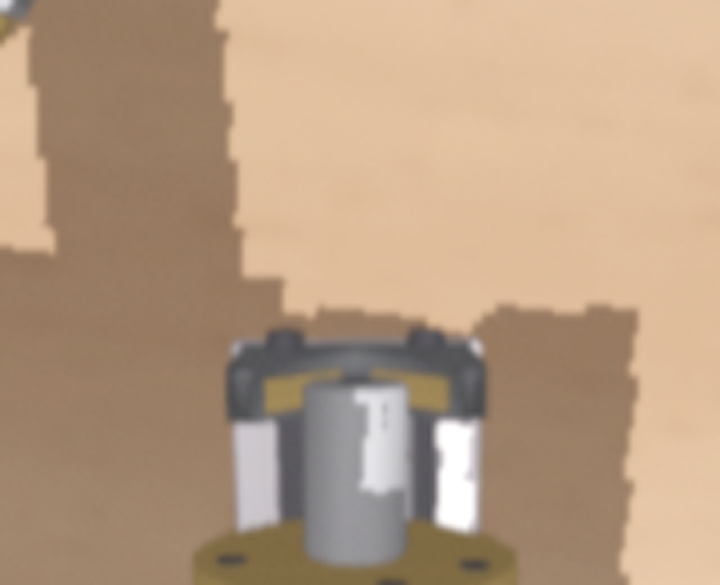

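Horns are centred at 356.5 and the stub at 356, so the lateral position is exact.

```bash
python3 al.py 279.2 168.2 279.1 174.4
```

```text
upright x,y 44.83050696512307 1.1955231447183428 tip x,y 48.79338394251925 1.021090054648961
```

```bash
python3 -m jog '{"jaw":[35,35,35,35,35,35,35,35,35,35],"slide":[[0,0,0.3],[0,0,0.4],[0,0,0.4],[0,0,0.4],[0,0,0.2],[0,0,0.1],[0,0,0.1],[0,0,0.05],[0,0,0],[0,0,0]],"spin":[0,0,0,0,0,0,0,0,0,0]}' | grep -E "pos|force"; python3 -m jog '{"jaw":[35,35,35,35],"slide":[[0,0,0.04],[0,0,0],[0,0,0],[0,0,0]],"spin":[0,0,0,0]}' | grep -E "pos|force"
```

```text
ee_pos: [582.3, 40.3, 25.9]
force: [0.2, -0.5, -3.4]
gripper_force: 50.0
ee_pos: [582.4, 40.3, 24.7]
force: [-0.5, 0.6, -0.9]
gripper_force: 50.0
```

```bash
python3 -m jog '{"jaw":[35,35,35],"slide":[[0,0,0.03],[0,0,0],[0,0,0]],"spin":[0,0,0]}' | grep -E "pos|force"
```

```text
ee_pos: [582.5, 40.4, 24.4]
force: [-0.9, 0.4, 6.5]
gripper_force: 50.0
```

Seated: the force has reversed to +6.5 N. Releasing, then on to rotor_a.

```bash
python3 -m jog '{"jaw":[42,50,62,66,66,66,66,66,66,66],"slide":[[0,0,0],[0,0,0],[0,0,0],[0,0,0],[0,0,-0.3],[0,0,-0.8],[0,0,-1],[0,0,-0.8],[0,0,0],[0,0,0]],"spin":[0,0,0,0,0,0,0,0,0,0]}'>/dev/null; python3 go.py 479.4 -39 60 158.1
```

```text
t 20.8 pos [582.   40.2 110.8] yaw -173.7 w 66.1 F [-0.6 -0.   0.1] q6 -93.0 | slide 3.69 -2.25 z 1.69 spin 3.53
```

```bash
python3 -m jog '{"jaw":[66,66,66,66,66,66,66,66,66,66],"slide":[[0.7,-0.4,0],[0.8,-0.5,0],[0.8,-0.5,0],[0.8,-0.5,0],[0.59,-0.35,0],[0,0,0.3],[0,0,0.5],[0,0,0.5],[0,0,0.4],[0,0,0]],"spin":[0,0,0,0,0,0.9,0.9,0.9,0.83,0]}' >/dev/null; python3 -m jog '{"jaw":[66],"slide":[[0,0,0]],"spin":[0]}' >/dev/null;python3 go.py 479.4 -39 5.5 158.1
```

```text
t 21.9 pos [478.7 -38.9  58.7] yaw 158.2 w 66.2 F [ 0.7  0.1 -0.5] q6 -74.0 | slide -0.02 0.01 z 1.77 spin 0.01
```

```bash
python3 -m jog '{"jaw":[66,66,66,66,66,66],"slide":[[-0.02,0,0.6],[0,0,0.6],[0,0,0.3],[0,0,0.2],[0,0,0],[0,0,0]],"spin":[0,0,0,0,0,0]}'>/dev/null; python3 go.py 479.4 -39 5.5 158.1
```

```text
t 22.4 pos [480.5 -39.3   8.9] yaw 158.1 w 65.7 F [ 0.2 -0.1 -0.7] q6 -74.0 | slide 0.04 -0.0 z 0.11 spin -0.0
```

```bash
python3 -m jog '{"jaw":[66,50,35,35,35,35,35,35,35,35],"slide":[[0.03,0,0.1],[0,0,0],[0,0,0],[0,0,0],[0,0,0],[0,0,0],[0,0,-0.2],[0,0,-0.7],[0,0,-1],[0,0,-0.7]],"spin":[0,0,0,0,0,0,0,0,0,0]}' 40; python3 go.py 586.8 -84.4 85 170.1
```

```text
time_s: 23.45
ee_pos: [479.4, -38.9, 85.0]
ee_rot: [180.0, 0.1, 158.1]
force: [0.4, 0.7, -1.9]
gripper_width: 39.6
gripper_force: 40.0
t 23.4 pos [479.4 -38.9  85. ] yaw 158.1 w 39.6 F [ 0.4  0.7 -1.9] q6 -74.0 | slide -3.89 -0.07 z 0.0 spin -1.5
```

```bash
python3 -m jog '{"jaw":[35,35,35,35,35,35,35,35,35,35],"slide":[[-0.6,-0.07,0],[-0.8,0,0],[-0.9,0,0],[-0.9,0,0],[-0.69,0,0],[0,0,0],[0,0,0],[0,0,0],[0,0,0],[0,0,0]],"spin":[0,0,0,0,-0.4,-0.6,-0.5,0,0,0]}'>/dev/null; python3 go.py 586.8 -84.4 85 170.1
python3 - <<'E'
from h import *
f=env.grab_frame("wrist")[:,:,::-1];cv2.imwrite("pics/w6.png",cv2.resize(f[120:250,200:360],None,fx=4.5,fy=4.5,interpolation=cv2.INTER_CUBIC))
E
```

```text
t 24.4 pos [586.4 -84.4  83.5] yaw 170.0 w 40.0 F [ 1.2  0.8 -1.4] q6 -89.0 | slide -0.01 0.0 z -0.05 spin -0.01
```

View pics/w6.png

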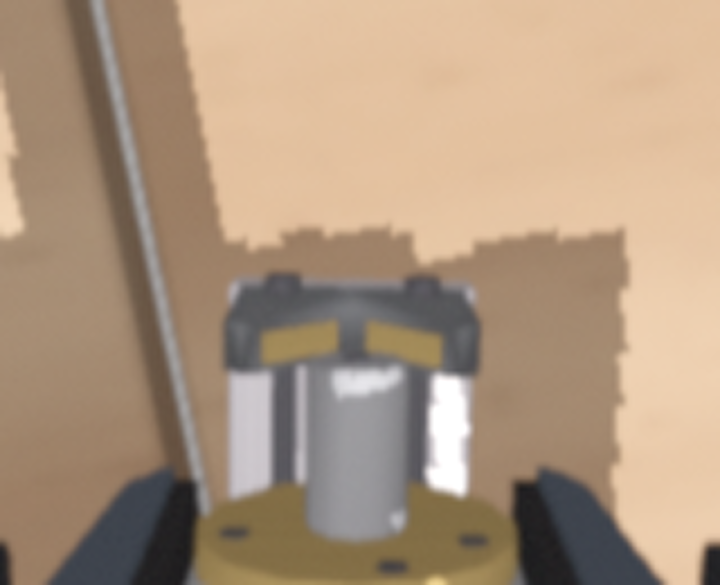

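Horns are centred at 352 and the stub at 356, so the correction is about −0.7 mm laterally.

```bash
python3 al.py 278.2 186 279.2 201.1
```

```text
upright x,y 32.72911888528566 0.349712300478938 tip x,y 35.42293347689771 0.8718370259486603
```

```bash
python3 -m jog '{"jaw":[35,35,35,35,35,35,35,35,35,35],"slide":[[0.04,-0.02,0.3],[0,0,0.4],[0,0,0.4],[0,0,0.4],[0,0,0.2],[0,0,0.1],[0,0,0.1],[0,0,0.05],[0,0,0],[0,0,0]],"spin":[0,0,0,0,0,0,0,0,0,0]}' | grep -E "pos|force"; python3 -m jog '{"jaw":[35,35,35,35],"slide":[[0,0,0.04],[0,0,0],[0,0,0],[0,0,0]],"spin":[0,0,0,0]}' | grep -E "pos|force"
```

```text
ee_pos: [585.6, -84.8, 25.3]
force: [0.2, -0.1, -1.8]
gripper_force: 40.0
ee_pos: [585.7, -85.0, 24.0]
force: [-0.1, -1.1, 0.9]
gripper_force: 40.0
```

```bash
python3 -m jog '{"jaw":[35,35,42,50,62,62,62,62,62],"slide":[[0,0,0.02],[0,0,0],[0,0,0],[0,0,0],[0,0,0],[0,0,-0.3],[0,0,-0.8],[0,0,-1],[0,0,-1]],"spin":[0,0,0,0,0,0,0,0,0]}' | grep -E "pos|force"
python3 -m jog '{"jaw":[62,62,62,62,62,62,62,62,62,62],"slide":[[0,0,-0.8],[0,0,-0.8],[0.5,0,-0.5],[1,0,0],[1,0,0],[1,0,0],[1,0,0],[1,0,0],[0.5,0,0],[0,0,0]],"spin":[0,0,0,0,0,0,0,0,0,0]}' | grep -E "pos"
python3 - <<'E'
from h import *
f=env.grab_frame("top")[:,:,::-1];g=env.grab_frame("side")[:,:,::-1]
a=cv2.resize(f[165:285,220:430],(800,380) if 0 else (560,320),interpolation=cv2.INTER_CUBIC)
b=cv2.resize(g[175:345,195:325],(240,320),interpolation=cv2.INTER_CUBIC)
cv2.imwrite("pics/end.png",np.hstack([a,b]))
E
```

```text
ee_pos: [585.1, -84.7, 117.4]
force: [0.4, -0.7, -0.4]
gripper_force: 0.0
ee_pos: [406.8, -53.5, 179.7]
```

View pics/end.png

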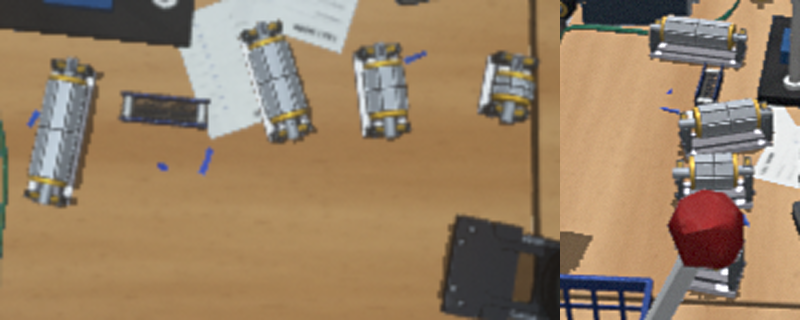

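All four rotors are between their uprights: d at (62,130), c (277,82), b (383,90), a (510,88). The hex keys at (165,108) haven't moved, and the arm is clear. Handing in.

```bash
python3 -c "
from workcell import env
print(env.job_done(), env.state()['time_s'])"
```

```text
the job is handed in; nothing more can be done
the job is handed in; nothing more can be done
```

All four rotors are seated in the V-cradles made for their lengths, with the torch, hex keys and brown look-alike left alone; I handed the job in at about 27 s of the 88 s allowed, and no verdict came back.

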